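Refit the selector knob of a bench power supply and hold it pressed in

ROBOT

A 6-joint arm with a two-finger parallel gripper is mounted at the origin on the work surface. World frame = base frame: x ahead of the robot, y to its left, z up, the work surface at z = 0. Lengths are in m, angles in degrees, forces in N, time in s.
With the tool pointing down it reaches from about 0.4 to 0.925 m from the base axis. Payload 12.5 kg.
Tool frame: the origin (TCP) lies between the finger pads; the fingertips stand 11 mm ahead of it and the grasp point (between the pads) lies 8 mm behind it (manip.tip_reach is the distance from the TCP to the fingertips, in m); z points along the fingers, y is the line along which they close (so a half turn about z gives the same grasp; the last joint's range is limited). The gripper opens to 95 mm and grips with 3 to 60 N. Pads are 20 mm wide; open, the fingers measure 119 mm over their backs; the gripper's body (75 mm by 180 mm) begins 59 mm behind the grasp point.
Start: joints at [60.642, 28.126, 89.318, -0, 62.55, -6.05], TCP at [0.247, 0.574, 0.226] pointing down, gripper open.
Joint ranges: [-177.58, 177.58], [-47.91, 125.51], [2.72, 160], [-65.01, 245.01], [3.68, 167.84], [-153.87, 153.87]. Speed limits (degrees/s): [127.2, 127.2, 159.86, 180, 180, 180].

INTERFACE

Orientations are given as a 3x3 rotation matrix whose columns are the frame's x, y, z axes.
In Python, from plant import manip gives the robot as it stands. The module is installed in compiled form; this text tells all that it offers.
- The arm moves only by the shell command python3 -m crank 'ROWS' [OPENING] [FORCE]. ROWS is JSON, a list of rows, each a list of 6 numbers: the shift along the world's x, y, z scaled (see below), then the turn, a rotation vector about the world's x, y, z scaled (see below). In form: [[x, y, z, ax, ay, az], ...]. A call has 1 to 12 rows; each row is the pose to reach, as a shift and turn from the pose commanded when the call began; what a row does not reach only later rows make up. The controller multiplies each number of a shift by 30 cm and each number of a turn by 120 degrees. A row lasts 1/8 s, in which the tool goes at most 62.5 mm and 10.7 degrees, less where a joint would pass 70% of its speed; a pose out of reach is approached as far as the arm can. A call with a number of a shift or a turn outside -1 to 1 is refused whole. A call with a gripper value outside its range is refused whole. OPENING is the gripper's target within -1 to 1 (fully open at 1, half-way at 0, shut at -1), set as the call begins (- or left out, the last holds). The fingers move at their own pace and stop on an object; FORCE is the grip in N (left out, the last holds). Time passes only in rows, so rows that repeat a pose let the fingers close. It gives the time, the measured TCP pose, the force, the opening and the grip force at its end, in the units of the state.
- manip.sense(): the state, without advancing time (a new reading comes with each control period).
- manip.capture(name): name is "scene" or "top"; returns a dict with "image" (420x560x3 uint8, red, green, blue), "K" (3x3 intrinsics, pixels), "rvec" (rotation vector, rad) and "tvec" (3), from world to camera coordinates, as OpenCV has them. Camera axes: x right, y down, z forward; pixel columns grow to the right and rows downward; lengths in m; the calibration is good to about 2 mm. A picture is of the moment at which its call begins. There is no depth.
- manip.close_job(): hands the job in; it is judged then, once.
The state is a dict: "clock": time; "qpos": joint angles; "joint_velocities": joint speeds; "joint_torque": joint torques, N m; "position": TCP position; "eef_rot": TCP orientation; "wrist_force": force on the tool from outside, world axes, zero at the start; "wrist_torque": the same for the moment, N m; "width": finger opening in m; "grip_force": force on a finger pad.
Only numpy, scipy, OpenCV 4.12 (cv2) and the standard library are available. Lean on these libraries where they do the work, as an engineer would, in place of code of your own. Each camera call takes 0.05 s, during which the arm holds its last target. There are 200 camera calls.

TASK

The power supply lies on its back: first turn both captive screws of its front panel clockwise to their end stops. Then pick up the loose black pointer knob, turn it so that the flat in its bore matches the flat of the D-shaft (white line of the knob over the red line of the dial), push it fully home and press it on in, knob and springy shaft together, down to the stop. Finish while still holding the knob pressed in: do not let go; leave the spool, jar, pliers and screwdriver where they are.

Things in the scene. Friction and masses are not known exactly. Their poses are not given: they have to be found in the camera images.
- psu: Blue bench power supply, fixed, lying on its back, aluminium front panel up: 170 (x) x 300 (y) x 90 (z) mm. Origin: centre of its underside; the panel is 90 mm above it. The D-shaft stands at the centre; the screws at x = 0, y = +115 (left) and -115 mm (right). Binding posts (14 mm diameter, 12 mm tall) at x = -64, y = -50 (red) and +50 mm (black). Displays are flush.
- screw_left (a joint): Angle of the left captive screw (unit's +y end), rad; grows clockwise seen from above. 0 = loose (bar along the unit's x), 1.57 = tight, hard end stop (bar along the unit's y). Starts between 0.15 and 0.7. Turns in place, light friction (0.05 N m), stays where it is left.
- screw_right (a joint): Angle of the right captive screw (at the unit's -y end); the same as the left one.
- screw_left_grip (a point): Left captive screw: steel disc (26 mm diameter, top 7 mm above the panel) bearing an upright bar grip 30 mm long, 10 mm thick, its top 32 mm above the panel. The point lies on the turning axis, 20 mm above the panel. x runs along the bar, y across it, z up; it turns with the screw.
- screw_right_grip (a point): Right captive screw, the same as the left one.
- shaft_tip (a point): Centre of the top end of the upright brass D-shaft, 24 mm above the panel when out. 12 mm diameter, one flat 3 mm from the axis, top 3 mm tapered. x points out through the flat, z up. A white dial disc round its foot (52 mm diameter, 1 mm thick) turns with it; its red radial line marks x. Both turn stiffly (0.12 N m), start within 0.8 rad of the unit's x; final angle is free.
- shaft (a joint): How far the D-shaft is pushed down against its spring, m: 0 = out, 0.005 = hard stop. The spring needs about 2.4 N to start and 8.4 N at the stop, and pushes the shaft out again when the pressing ends.
- knob: Loose black pointer knob, 35 to 70 g, standing bore down on the bench, 38 mm tall. Origin: centre of its underside, on the bore's axis; z up, x to its pointed nose. Flat parallel sides 24 mm apart (y = +-12 mm, the faces to grip) from x = -18 to 16 mm; the nose tapers on to x = 26 mm. A white line on top and down the nose marks +x.
- bore_end (a point): Inner end of the knob's bore, 16 mm above its underside; axes as the knob's. The bore, open below, is 13 mm wide with its flat 3.5 mm from the axis on the +x side: it fits only with x along the shaft tip's x (within about 0.1 rad). Home, this point meets the shaft tip: the underside is 8 mm above the panel with the shaft out, 3 mm with it pressed to its stop.
- spool: Bystander: solder spool standing on its flange, 60 mm diameter, 34 mm tall, yellow flanges; origin at the centre of its underside.
- jar: Bystander: glass jar with a white cap, 60 mm diameter, 75 mm tall; origin at the centre of its underside.
- pliers: Bystander: blue-handled pliers lying flat, about 165 mm long, 14 mm high, jaws to +x; origin on the bench under them.
- screwdriver: Bystander: screwdriver with a red handle lying flat, about 200 mm long, 30 mm high; handle to its -x.
There are look-alikes about, which are no part of the job. There is more than one size of the knob; the one meant has the size given above.

How it is judged:
By the outcome, as a careful person would: the job done as asked, in the order asked, and still so for the second after the job is handed in, while the arm keeps its last pose, push and grip.
It also fails if it takes over 61 s, if anything falls off the work surface, if the arm or the gripper's body presses on something with over 40 N, if the wrist force passes 120 N, or if a joint passes its speed limit or range.

## Working session

There is one attempt and no reset: what is moved stays moved. The work goes in short steps, Python scripts to look and compute and a shell command to move; the robot and the scene stay as the last step left them, time stands still between calls to the robot, and variables do not carry over. Pictures are saved under pics/ and viewed, at most 10 in all, crops included, and the job is handed in when it is done.

```bash
mkdir -p pics; cat > h.py <<'E'
import numpy as np, cv2
from plant import manip
def cap(n):
    d=manip.capture(n); d['R']=cv2.Rodrigues(np.array(d['rvec'],float))[0]; d['t']=np.array(d['tvec'],float).ravel(); d['K']=np.array(d['K'],float); return d
def ray(d,uv,z):
    uv=np.atleast_2d(np.array(uv,float)); p=np.c_[uv,np.ones(len(uv))]@np.linalg.inv(d['K']).T@d['R']
    c=-d['R'].T@d['t']; return c+p*((z-c[2])/p[:,2])[:,None]
def proj(d,P): return cv2.projectPoints(np.atleast_2d(np.array(P,float)),d['R'],d['t'],d['K'],None)[0].reshape(-1,2)
def save(n,img,s=1,box=None):
    if box: x0,y0,x1,y1=box; img=img[y0:y1,x0:x1]
    cv2.imwrite('pics/'+n,cv2.resize(img[:,:,::-1],None,fx=s,fy=s,interpolation=cv2.INTER_CUBIC))
E
python3 - <<'E'
from h import *
for n in('scene','top'):
    d=cap(n); save(n+'0.png',d['image'],1.4); np.savez(n+'0.npz',**{k:d[k] for k in('image','K','R','t')}); print(n,-d['R'].T@d['t'],d['K'][0])
s=manip.sense(); print(s['position'],s['eef_rot'],s['width'],s['wrist_force'],s['clock'],manip.tip_reach)
E
```

```text
scene [ 0.96603278 -0.16369363  0.78957935] [389.3052441    0.         281.22142898]
top [0.37875898 0.04360953 1.36946284] [500.42253241   0.         278.46133362]
[0.24716901 0.57382162 0.22513618] [[-9.18403285e-01  3.95645287e-01 -4.61586061e-04]
 [ 3.95645549e-01  9.18402870e-01 -8.76293700e-04]
 [ 7.72204901e-05 -9.87415483e-04 -9.99999510e-01]] 0.09532661995869454 [ 0.02323508 -0.01980029  0.5504842 ] 0.1 0.011
```

View pics/top0.png

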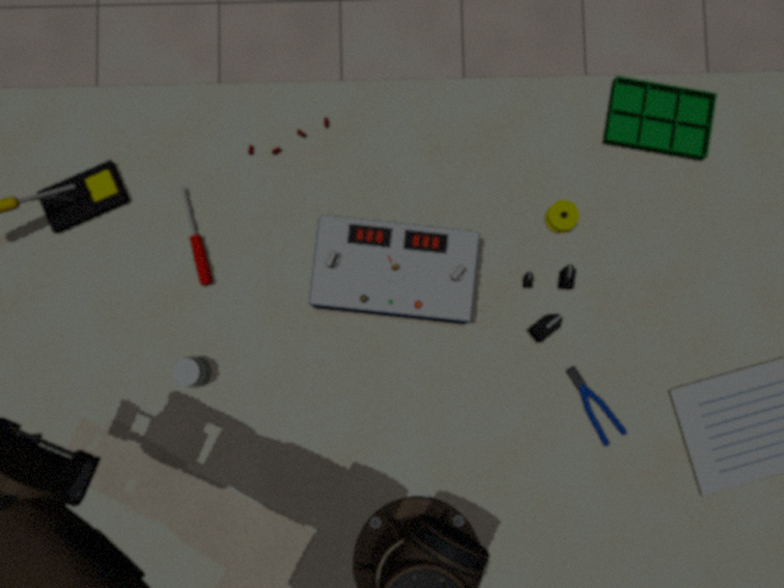

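View pics/scene0.png

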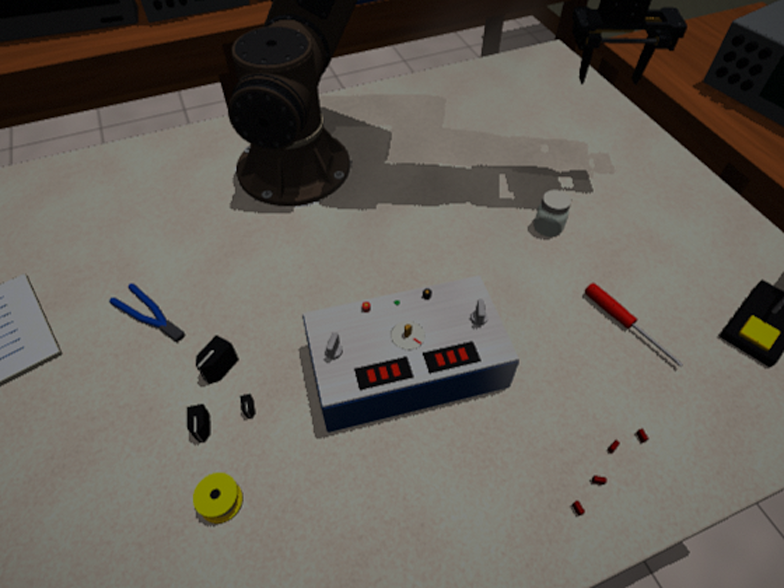

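The top view (1.4x pixels) shows the power supply at about (395,268), its screws at (333,260) and (458,272), and the shaft at (395,266). In the scene view the same shaft is at (407,332).
Knob candidates in the top view are small (528,280), medium (567,277) and large (546,327). The medium one, about 44 mm long, looks right, so I'll check it in a crop and by measurement.

```bash
python3 - <<'E'
from h import *
L=lambda n:dict(np.load(n+'0.npz'))
T=L('top');S=L('scene')
a=T['image'][180:250,365:415];b=S['image'][235:320,125:190];c=T['image'][150:235,215:350];e=S['image'][190:310,210:375]
g=lambda i,w,h:cv2.resize(np.clip(i.astype(float)*1.8,0,255).astype(np.uint8),(w,h),interpolation=cv2.INTER_CUBIC)
top=np.hstack([g(a,214,300),g(c,476,300)]);bot=np.hstack([g(b,229,300),g(e,412,300)])
W=690;bot=np.hstack([bot,np.zeros((300,W-bot.shape[1],3),np.uint8)]);save('c.png',np.vstack([top,bot]))
for d,n,bx in((T,'top',(365,180,415,250)),(S,'scene',(125,235,190,320))):
    x0,y0,x1,y1=bx; g_=d['image'][y0:y1,x0:x1].max(2); m=(g_<55).astype(np.uint8)
    for ct in cv2.findContours(m,0,2)[0]:
        if cv2.contourArea(ct)<15: continue
        r=cv2.minAreaRect((ct.reshape(-1,2)+[x0,y0]).astype(np.float32)); P=ray(d,cv2.boxPoints(r),0.038); c=P.mean(0)
        print(n,np.round(r[0],1),'c@.038',c.round(3),'sides mm',np.round(1000*np.linalg.norm(P[1]-P[0])),np.round(1000*np.linalg.norm(P[2]-P[1])),'ang',r[2])
E
```

```text
top [389.3 233. ] c@.038 [ 0.442 -0.254  0.038] sides mm 65.0 35.0 ang 51.34019470214844
top [377. 200.] c@.038 [ 0.531 -0.224  0.038] sides mm 16.0 27.0 ang 90.0
top [404.4 198. ] c@.038 [ 0.535 -0.298  0.038] sides mm 43.0 29.0 ang 9.462322235107422
scene [141.5 302. ] c@.038 [ 0.548 -0.299  0.038] sides mm 31.0 58.0 ang 90.0
scene [176.5 290. ] c@.038 [ 0.549 -0.226  0.038] sides mm 19.0 37.0 ang 90.0
scene [153.5 257.1] c@.038 [ 0.451 -0.255  0.038] sides mm 72.0 65.0 ang 42.51044845581055
scene [128.  239.5] c@.038 [ 0.383 -0.3    0.038] sides mm 14.0 25.0 ang 90.0
```

View pics/c.png

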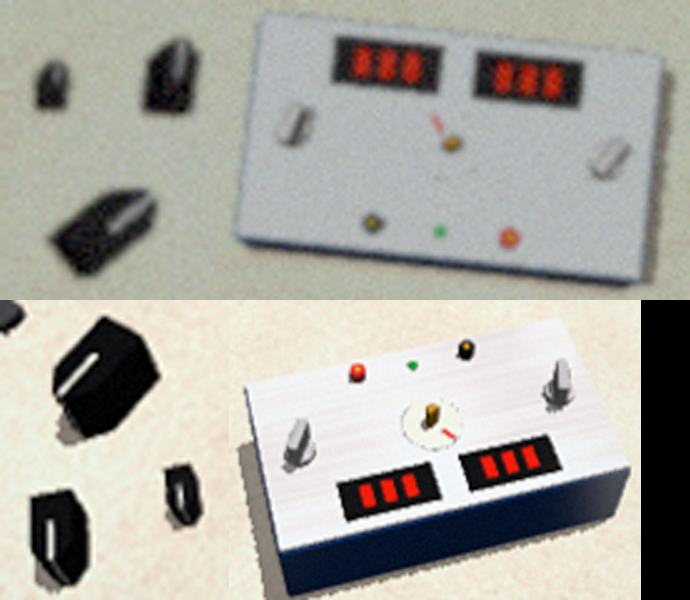

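The crop confirms the choice: the medium knob, about 43 x 29 mm in the top view at image pixel (404,198), with its nose roughly toward +x. Small is about 27 x 16 mm and large about 65 x 35 mm. Next are the PSU pose and zoomed views of the screws, dial and knob.

```bash
python3 - <<'E'
from h import *
L=lambda n:dict(np.load(n+'0.npz'))
T=L('top');S=L('scene')
tc=np.array([(260,12),(664,55),(640,280),(238,237)],float);tc=(tc-[214,0])/3.527+[215,150]
sc=np.array([(285,550),(629,468),(560,320),(245,387)],float);sc=(sc-[229,300])/2.5+[210,190]
# order: far-left(+x,+y), far-right(+x,-y), near-right, near-left ; scene: near cam-left is (+x,-y)
for n,d,c in(('top',T,tc),('scene',S,sc[[1,0,3,2]])):
    P=ray(d,c,.09);u=(P[0]+P[3]-P[1]-P[2])/2;v=(P[0]+P[1]-P[2]-P[3])/2
    print(n,P.mean(0).round(4),np.linalg.norm(u[:2]).round(3),np.linalg.norm(v[:2]).round(3),'yaw',np.degrees([np.arctan2(-u[0],u[1]),np.arctan2(v[1],v[0])]).round(1))
# colour blobs, both views: red post, red line (in panel), brass, green led
for n,d,bx in(('top',T,(220,150,345,232)),('scene',S,(215,190,372,300))):
    x0,y0,x1,y1=bx;im=d['image'][y0:y1,x0:x1];h=cv2.cvtColor(im,cv2.COLOR_RGB2HSV)
    for nm,m in(('red',((h[...,0]<9)|(h[...,0]>172))&(h[...,1]>110)),('brass',(h[...,0]>11)&(h[...,0]<28)&(h[...,1]>120))):
        k,_,st,ce=cv2.connectedComponentsWithStats(m.astype(np.uint8))
        for i in range(1,k):
            if st[i,4]>3:print(n,nm,st[i,4],(ce[i]+[x0,y0]).round(1),ray(d,ce[i]+[x0,y0],.091)[0].round(4))
g=lambda d,cx,cy,r:cv2.resize(np.clip(d['image'][cy-r:cy+r,cx-r:cx+r].astype(float)*(2 if d is T else 1.3),0,255).astype(np.uint8),(190,190),interpolation=cv2.INTER_CUBIC)
save('z.png',np.vstack([np.hstack([g(T,238,185,13),g(T,327,194,13),g(T,281,189,13),g(T,404,198,13)]),np.hstack([g(S,343,223,13),g(S,238,248,13),g(S,292,238,13),g(S,142,302,17)])]))
E
```

```text
top [0.5531 0.0301 0.09  ] 0.296 0.166 yaw [-7.4 -7.1]
scene [0.5586 0.0313 0.09  ] 0.291 0.163 yaw [-7.6 -6.7]
top red 177 [263.8 167.8] [0.6149 0.0759 0.091 ]
top red 182 [303.8 172.2] [ 0.6013 -0.0272  0.091 ]
top red 6 [299.  217.8] [ 0.4834 -0.0119  0.091 ]
top brass 7 [282.  190.3] [0.5555 0.0301 0.091 ]
top brass 5 [298.6 216.8] [ 0.4861 -0.0109  0.091 ]
scene red 28 [261.1 219.1] [ 0.4823 -0.0091  0.091 ]
scene red 7 [297.9 243.1] [0.5708 0.0406 0.091 ]
scene red 62 [330.1 252.4] [0.6173 0.0934 0.091 ]
scene red 64 [313.8 256.4] [0.613  0.0579 0.091 ]
scene red 63 [321.9 254.3] [0.615  0.0756 0.091 ]
scene red 64 [282.1 263.9] [ 0.6043 -0.0095  0.091 ]
scene red 64 [273.5 265.8] [ 0.6017 -0.0274  0.091 ]
scene red 64 [264.8 267.9] [ 0.5993 -0.0454  0.091 ]
scene brass 10 [304.8 208. ] [0.491  0.0934 0.091 ]
scene brass 33 [290.6 235.5] [0.5472 0.0342 0.091 ]
```

View pics/z.png

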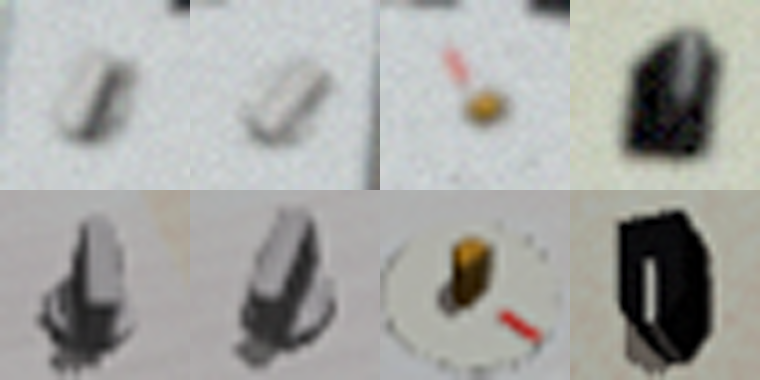

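The zoomed tiles show both screws part-turned clockwise, with the bars' far ends leaning right in the top view. The red line points far-left from the shaft, and the knob's white line points nearly straight along +x. I'll convert these tile pixels to world directions.

```bash
python3 - <<'E'
from h import *
L=lambda n:dict(np.load(n+'0.npz'))
T=L('top');S=L('scene')
def q(d,cx,cy,r,ox,oy,pts,z,nm):
    p=(np.array(pts,float)-[ox,oy])*2*r/190+[cx-r-.5,cy-r-.5]+.0
    P=ray(d,p,z)
    for i in range(0,len(P)-1,2): v=P[i+1]-P[i]; print(nm,'mid',((P[i]+P[i+1])/2).round(4)[:2],'ang',np.degrees(np.arctan2(v[1],v[0])).round(1),'len',np.linalg.norm(v).round(4))
q(T,238,185,13,0,0,[(63,130),(92,58),(92,138),(120,65)],.122,'L top')
q(S,343,223,13,0,190,[(84,302),(90,222),(118,304),(120,232)],.122,'L scene (dir toward robot)')
q(T,327,194,13,190,0,[(250,130),(297,70),(283,135),(328,85)],.122,'R top')
q(S,238,248,13,190,190,[(252,290),(283,213),(282,302),(317,220)],.122,'R scene')
q(T,404,198,13,570,0,[(627,152),(637,68),(704,152),(714,60),(684,100),(692,38)],.038,'K top')
q(S,142,302,17,570,190,[(650,260),(653,322),(619,222),(620,290)],.038,'K scene: line,edge')
q(S,292,238,13,380,190,[(472,293),(520,325)],.091,'dial->line scene')
q(S,292,238,13,380,190,[(473,247),(473,247)],.114,'tip scene')
q(T,281,189,13,380,0,[(485,108),(485,108)],.112,'tip top')
q(T,281,189,13,380,0,[(468,82),(447,50)],.091,'redline top')
q(S,292,238,13,380,190,[(502,313),(540,338)],.091,'redline scene')
E
```

```text
L top mid [0.5687 0.1479] ang -22.7 len 0.0268
L top mid [0.5659 0.1382] ang -21.8 len 0.027
L scene (dir toward robot) mid [0.5691 0.1411] ang 148.7 len 0.029
L scene (dir toward robot) mid [0.5746 0.1486] ang 150.5 len 0.0259
R top mid [ 0.539  -0.0771] ang -39.4 len 0.0264
R top mid [ 0.5353 -0.088 ] ang -43.3 len 0.0233
R scene mid [ 0.5392 -0.0856] ang 142.4 len 0.0261
R scene mid [ 0.5455 -0.0784] ang 140.9 len 0.0279
K top mid [ 0.5311 -0.2831] ang -9.0 len 0.0313
K top mid [ 0.5319 -0.3113] ang -8.5 len 0.0342
K top mid [ 0.5457 -0.3042] ang -9.6 len 0.0231
K scene: line,edge mid [ 0.5477 -0.304 ] ang -7.7 len 0.0251
K scene: line,edge mid [ 0.5291 -0.3125] ang -9.0 len 0.028
dial->line scene mid [0.5625 0.0362] ang 28.7 len 0.0176
tip scene mid [0.5541 0.032 ] ang 0.0 len 0.0
tip top mid [0.5526 0.0306] ang 0.0 len 0.0
redline top mid [0.5706 0.0398] ang 31.8 len 0.0136
redline scene mid [0.5705 0.0406] ang 29.1 len 0.0138
```

```bash
python3 -m crank '[[0.375,-0.5,0,0,0,-0.02],[0.75,-1,0,0,0,-0.02],[0.75,-1,0,0,0,-0.02],[0.75,-1,0,0,0,-0.02],[0.75,-1,0,0,0,-0.02],[0.75,-1,0,0,0,-0.02],[0.75,-1,0,0,0,-0.02]]' 0 15
python3 -c "
from plant import manip;s=manip.sense();print(s['position'],s['qpos'],s['eef_rot'][0])"
```

```text
clock: 0.98
position: [0.4743, 0.271, 0.2253]
eef_rot: [[-0.899, 0.438, -0.0], [0.438, 0.899, -0.0], [-0.0, -0.0, -1.0]]
wrist_force: [-0.3, 0.3, 0.1]
width: 0.048
grip_force: 0.0
[0.47429196 0.27095775 0.22533575] [ 2.28174330e+01  2.17580451e+01  1.00443738e+02 -1.93462366e-02
  5.78152242e+01 -4.11769113e+01] [-8.98829634e-01  4.38298144e-01 -1.62753947e-04]
```

```bash
python3 -m crank '[[0.16,-0.21,0,0,0,0],[0.317,-0.422,0,0,0,0],[0.317,-0.422,0,0,0,0],[0.317,-0.422,0,0,0,0],[0.317,-0.422,-0.2,0,0,0],[0.317,-0.422,-0.3,0,0,0],[0.317,-0.422,-0.383,0,0,0],[0.317,-0.422,-0.383,0,0,0]]'
python3 -m crank '[[0,0,0,0,0,0],[0,0,0,0,0,0],[0,0,0,0,0,0],[0,0,0,0,0,0]]' -1 15
python3 -c "
from h import *
d=cap('scene');save('g1.png',d['image'],4,(280,150,400,270));s=manip.sense();print(s['wrist_torque'])"
```

```text
clock: 1.98
position: [0.5658, 0.1487, 0.1094]
eef_rot: [[-0.902, 0.433, -0.004], [0.433, 0.902, -0.0], [0.003, -0.002, -1.0]]
wrist_force: [-0.7, 0.3, 0.4]
width: 0.0476
grip_force: 0.0
clock: 2.48
position: [0.5675, 0.1474, 0.1112]
eef_rot: [[-0.901, 0.434, 0.001], [0.434, 0.901, 0.0], [-0.0, 0.0, -1.0]]
wrist_force: [-0.2, 0.1, -0.1]
width: 0.0131
grip_force: 0.0
[-1.44394177  0.44920812 -0.11946436]
```

View pics/g1.png

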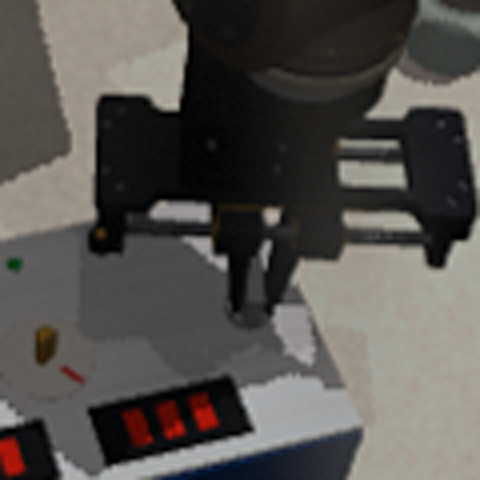

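The picture shows the fingers straddling the left screw's bar, at about (250,290) in the crop, and still closing. I'll finish closing and turn clockwise.

```bash
python3 -m crank '[[0,0,0,0,0,0],[0,0,0,0,0,0],[0,0,0,0,0,0]]' -1 20
python3 -m crank '[[0,0,0,0,0,-0.09],[0,0,0,0,0,-0.18],[0,0,0,0,0,-0.27],[0,0,0,0,0,-0.36],[0,0,0,0,0,-0.45],[0,0,0,0,0,-0.53],[0,0,0,0,0,-0.58],[0,0,0,0,0,-0.61],[0,0,0,0,0,-0.635],[0,0,0,0,0,-0.635],[0,0,0,0,0,-0.635]]'
python3 -c "
from plant import manip;s=manip.sense();print(s['wrist_torque'],s['qpos'])"
```

```text
clock: 2.9
position: [0.5672, 0.1469, 0.1111]
eef_rot: [[-0.901, 0.434, -0.0], [0.434, 0.901, -0.0], [0.0, -0.001, -1.0]]
wrist_force: [-2.8, -4.3, 6.4]
width: 0.0098
grip_force: 20.0
clock: 4.28
position: [0.5698, 0.1483, 0.1112]
eef_rot: [[0.206, 0.979, 0.006], [0.979, -0.206, 0.001], [0.003, 0.006, -1.0]]
wrist_force: [9.6, 5.5, -4.3]
width: 0.0109
grip_force: 20.6
[ 0.97374591 -1.70405827  0.41153226] [8.14631537e+00 3.28952268e+01 1.01277076e+02 4.93807667e-02
 4.54674588e+01 1.99904736e+01]
```

```bash
python3 -m crank '[[0,0,0,0,0,0.03],[0,0,0,0,0,0.035],[0,0,0,0,0,0.035],[0,0,0.15,0,0,0.035],[0,0,0.15,0,0,0.035],[-0.02,-0.15,0.15,0,0,0.12],[-0.05,-0.35,0.15,0,0,0.21],[-0.08,-0.55,0.15,0,0,0.3],[-0.103,-0.77,0.15,0,0,0.38],[-0.103,-0.77,0.15,0,0,0.46],[-0.103,-0.77,0.15,0,0,0.53],[-0.103,-0.77,0.15,0,0,0.53]]' 0
python3 -m crank '[[0,0,0,0,0,0],[0,0,0,0,0,0]]'
python3 - <<'E'
from h import *
s=manip.sense();print(s['position'],np.degrees(np.arctan2(s['eef_rot'][1][0],s['eef_rot'][0][0])),s['qpos'][5])
d=cap('scene');save('s1.png',d['image'],4,(220,180,400,320))
E
```

```text
clock: 5.78
position: [0.5362, -0.0838, 0.1552]
eef_rot: [[-0.783, 0.622, -0.001], [0.622, 0.783, 0.0], [0.001, -0.0, -1.0]]
wrist_force: [-0.5, 0.5, 0.1]
width: 0.0474
grip_force: 0.0
clock: 6.02
position: [0.5365, -0.0832, 0.1556]
eef_rot: [[-0.784, 0.621, -0.0], [0.621, 0.784, 0.0], [0.0, 0.0, -1.0]]
wrist_force: [0.5, -0.7, -1.0]
width: 0.0477
grip_force: 0.0
[ 0.53647517 -0.08324786  0.15564597] 141.60447069173742 -67.40145651434692
```

View pics/s1.png

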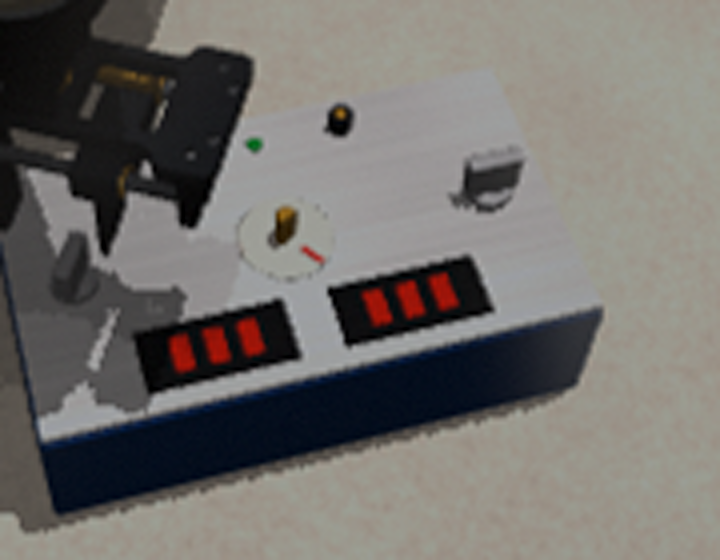

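The left bar, at (493,172) in the crop, now lies along the unit's y, parallel to the displays. Next I'll descend on the right screw, grip it and turn it.

```bash
python3 -m crank '[[0.008,0,-0.08,0,0,-0.01],[0.008,0,-0.15,0,0,-0.02],[0.008,0,-0.15,0,0,-0.02],[0.008,0,-0.15,0,0,-0.02],[0.008,0,-0.15,0,0,-0.02],[0.008,0,-0.15,0,0,-0.02],[0.008,0,-0.15,0,0,-0.02],[0.008,0,-0.15,0,0,-0.02],[0.008,0,-0.15,0,0,-0.02]]' -1 20
python3 -m crank '[[0,0,0,0,0,0]]'
```

```text
clock: 7.2
position: [0.54, -0.083, 0.1115]
eef_rot: [[-0.758, 0.652, 0.003], [0.652, 0.758, 0.0], [-0.002, 0.002, -1.0]]
wrist_force: [6.4, 6.6, -5.7]
width: 0.0094
grip_force: 20.0
clock: 7.32
position: [0.54, -0.083, 0.1115]
eef_rot: [[-0.758, 0.652, 0.003], [0.652, 0.758, 0.0], [-0.002, 0.002, -1.0]]
wrist_force: [6.1, 6.7, -5.4]
width: 0.0094
grip_force: 20.0
```

```bash
python3 -m crank '[[0,0,0,0,0,-0.09],[0,0,0,0,0,-0.18],[0,0,0,0,0,-0.27],[0,0,0,0,0,-0.36],[0,0,0,0,0,-0.43],[0,0,0,0,0,-0.48],[0,0,0,0,0,-0.511],[0,0,0,0,0,-0.511],[0,0,0,0,0,-0.511]]'
python3 -m crank '[[0,0,0,0,0,0.035],[0,0,0,0,0,0.035],[0,0,0,0,0,0.035],[0,0,0.15,0,0,0.035],[0,0,0.15,0,0,0.035],[0,0,0.15,0,0,0.035]]' 0.1
python3 -c "
from plant import manip;s=manip.sense();print(s['position'],s['qpos'])"
```

```text
clock: 8.45
position: [0.5393, -0.0834, 0.1115]
eef_rot: [[0.207, 0.978, 0.002], [0.978, -0.207, -0.0], [0.0, 0.002, -1.0]]
wrist_force: [1.5, 4.0, 2.9]
width: 0.011
grip_force: 21.0
clock: 9.2
position: [0.5386, -0.0836, 0.1555]
eef_rot: [[0.137, 0.991, -0.0], [0.991, -0.137, -0.0], [-0.0, -0.0, -1.0]]
wrist_force: [0.5, -0.2, 0.1]
width: 0.0518
grip_force: 0.0
[ 0.53862877 -0.08357569  0.15551551] [-1.57632488e+01  2.65647071e+01  1.05048897e+02 -2.08867215e-03
  4.83869339e+01 -7.89838232e+00]
```

```bash
python3 -m crank '[[0,-0.15,0,0,0,-0.085],[0,-0.3,0,0,0,-0.17],[-0.01,-0.45,0,0,0,-0.255],[-0.01,-0.6,0,0,0,-0.34],[-0.01,-0.727,0,0,0,-0.425],[-0.01,-0.727,0,0,0,-0.51],[-0.01,-0.727,0,0,0,-0.595],[-0.01,-0.727,-0.1,0,0,-0.68],[-0.01,-0.727,-0.2,0,0,-0.758],[-0.01,-0.727,-0.2,0,0,-0.758],[-0.01,-0.727,-0.2,0,0,-0.758]]'
python3 - <<'E'
from h import *
s=manip.sense();print(s['position'],np.degrees(np.arctan2(s['eef_rot'][1][0],s['eef_rot'][0][0])),s['qpos'][5])
d=cap('scene');save('k1.png',d['image'],4,(90,220,240,340))
E
```

```text
clock: 10.58
position: [0.5361, -0.3018, 0.0961]
eef_rot: [[0.989, -0.149, -0.0], [-0.149, -0.989, -0.0], [0.0, 0.0, -1.0]]
wrist_force: [-0.7, 0.1, 1.1]
width: 0.0526
grip_force: 0.0
[ 0.53605481 -0.3018088   0.09610788] -8.592800181442485 63.0689464277327
```

View pics/k1.png

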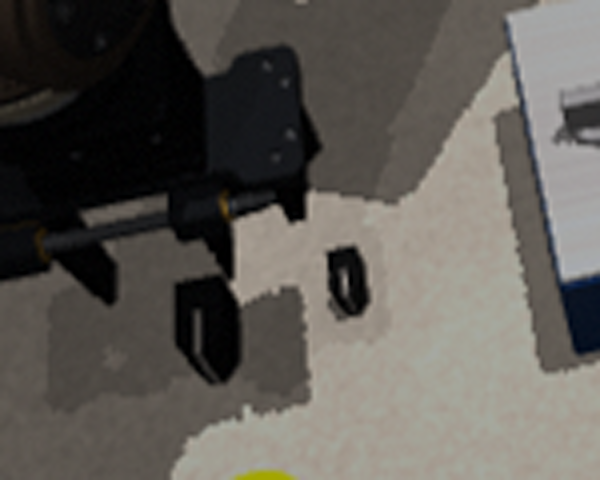

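The knob is at (208,325) in the crop, between and below the open fingers, whose tips are at (113,300) and (232,275). The small knob at (348,280) is clear of them. I'll descend and grip.

```bash
python3 -m crank '[[0,0,-0.15,0,0,0],[0,0,-0.25,0,0,0],[0,0,-0.25,0,0,0],[0,0,-0.25,0,0,0]]'
python3 -m crank '[[0,0,0,0,0,0],[0,0,0,0,0,0],[0,0,0,0,0,0],[0,0,0,0,0,0],[0,0,0,0,0,0],[0,0,0,0,0,0]]' -1 40
```

```text
clock: 11.12
position: [0.5366, -0.3021, 0.0224]
eef_rot: [[0.988, -0.152, 0.002], [-0.152, -0.988, -0.001], [0.002, 0.001, -1.0]]
wrist_force: [-0.4, -0.4, -0.3]
width: 0.0523
grip_force: 0.0
clock: 11.88
position: [0.536, -0.3018, 0.0211]
eef_rot: [[0.988, -0.153, 0.0], [-0.153, -0.988, -0.0], [0.0, 0.0, -1.0]]
wrist_force: [-1.3, 0.6, 6.3]
width: 0.024
grip_force: 40.0
```

```bash
python3 -m crank '[[0,0,0.2,0,0,0],[0,0,0.4,0,0,0],[0,0.05,0.47,0,0,0],[0.01,0.25,0.47,0,0,0.08],[0.03,0.45,0.47,0,0,0.16],[0.05,0.65,0.47,0,0,0.24],[0.058,0.8,0.47,0,0,0.32],[0.058,0.95,0.47,0,0,0.32],[0.058,1,0.47,0,0,0.32],[0.058,1,0.47,0,0,0.32],[0.058,1,0.47,0,0,0.32]]'
python3 -m crank '[[0,0.1,0,0,0,0],[0,0.11,0,0,0,0],[0,0.11,0,0,0,0]]'
python3 - <<'E'
from h import *
s=manip.sense();print(s['position'],np.degrees(np.arctan2(s['eef_rot'][1][0],s['eef_rot'][0][0])),s['qpos'][5],s['width'])
d=cap('scene');save('p1.png',d['image'],6,(240,170,340,260));np.savez('p1.npz',**{k:d[k] for k in('image','K','R','t')})
x=s['position'];print(proj(d,[x+np.array([0,0,.017]),x-np.array([0,0,.021]),[.5535,.0315,.114],[.5535,.0315,.091]])-[240,170])
E
```

```text
clock: 13.25
position: [0.5532, -0.0026, 0.1615]
eef_rot: [[0.87, 0.493, -0.0], [0.493, -0.87, -0.0], [-0.0, -0.0, -1.0]]
wrist_force: [-0.3, 0.4, -0.9]
width: 0.024
grip_force: 40.0
clock: 13.62
position: [0.5533, 0.0304, 0.1617]
eef_rot: [[0.87, 0.494, -0.0], [0.494, -0.87, -0.0], [-0.0, 0.0, -1.0]]
wrist_force: [0.1, -1.2, -0.7]
width: 0.0236
grip_force: 40.0
[0.55334362 0.03040242 0.16166823] 29.58686176863146 56.74935166667192 0.023589159998232877
[[51.09466839 43.78392513]
 [50.67016424 54.94322285]
 [50.90273548 62.16838561]
 [50.66233616 68.19350643]]
```

View pics/p1.png

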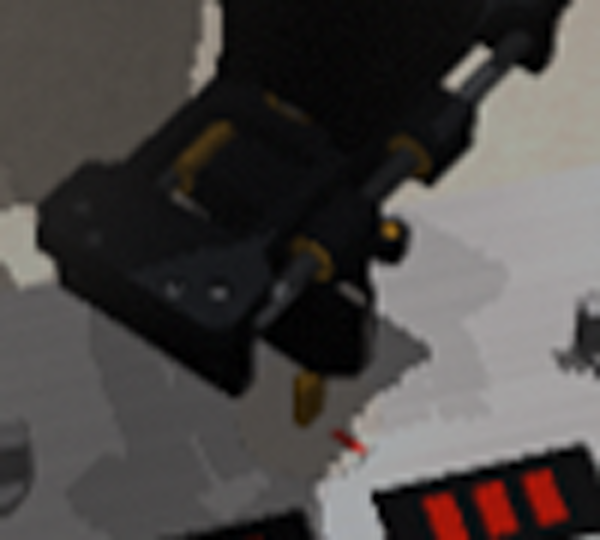

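The picture shows the knob held above the shaft (shaft at (308,395)), with the nose bottom at about (360,372) and the white line at (338,283)-(366,303), parallel to the red line at (333,433)-(365,450). I'll check the slip along the tool's x against the projected nose.

```bash
python3 - <<'E'
from h import *
d=dict(np.load('p1.npz'));s=manip.sense();x=s['position'];R=s['eef_rot']
o=x-np.array([0,0,.0211])
P=[o+np.array(R)[:,0]*a+[0,0,h] for a,h in((.010,.038),(.026,.038),(.026,0),(.016,0))]
pp=proj(d,P);print((pp-[240,170]).round(1))
im=np.clip(d['image'].astype(float)*3,0,255).astype(np.uint8)
b=im[200:245,275:315];b=cv2.resize(b,None,fx=13,fy=13,interpolation=cv2.INTER_NEAREST)
for p in pp: cv2.circle(b,tuple(int(v) for v in (p+.5-[275,200])*13),3,(0,255,0),-1)
save('p2.png',b)
# red line and dial direction again (fresh)
im=d['image'][225:250,285:305];h=cv2.cvtColor(im,cv2.COLOR_RGB2HSV);m=((h[...,0]<9)|(h[...,0]>172))&(h[...,1]>100)
v,u=np.nonzero(m);Q=ray(d,np.c_[u+285,v+225],.091)[:,:2];print(len(Q),Q.mean(0),np.degrees(np.arctan2(*(Q.mean(0)-[.5535,.0315])[::-1])))
E
```

```text
[[55.2 46.4]
 [61.8 50.5]
 [60.9 61.5]
 [56.9 59. ]]
11 [0.57077319 0.04032722] 27.06865719318218
```

View pics/p2.png

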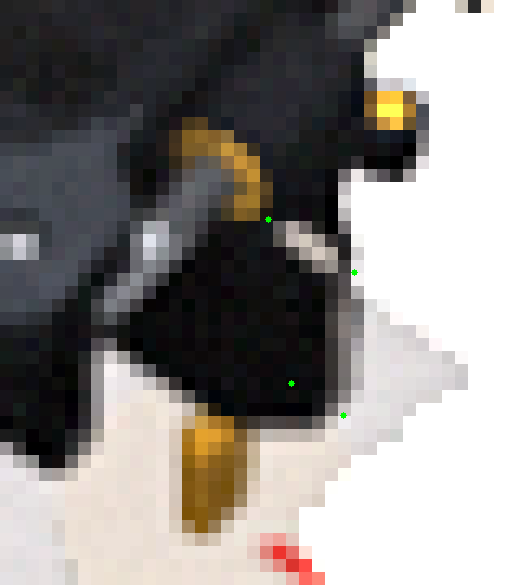

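The nose matches its predicted place within about 1 mm (line end at (340,266) against the predicted (354,272), nose column at x = 345 against 348). Solving the shaft centre from the screw grips gives (0.5542, 0.0320), which agrees with the scene view. Next I'll correct the position and lower to the tip.

```bash
python3 -m crank '[[0.005,0.0063,-0.04,0,0,-0.01],[0.005,0.0063,-0.075,0,0,-0.01],[0.005,0.0063,-0.075,0,0,-0.01],[0.005,0.0063,-0.075,0,0,-0.01]]' -1 50
python3 -m crank '[[0,0,-0.01,0,0,0],[0,0,-0.02,0,0,0],[0,0,-0.027,0,0,0],[0,0,-0.027,0,0,0]]'
```

```text
clock: 14.18
position: [0.5548, 0.0331, 0.1392]
eef_rot: [[0.88, 0.476, -0.0], [0.476, -0.88, -0.0], [-0.0, 0.0, -1.0]]
wrist_force: [-1.4, 1.6, -0.5]
width: 0.0237
grip_force: 50.0
clock: 14.68
position: [0.5551, 0.0332, 0.1313]
eef_rot: [[0.88, 0.476, 0.001], [0.476, -0.88, -0.0], [0.001, 0.0, -1.0]]
wrist_force: [0.3, -0.3, 2.9]
width: 0.0239
grip_force: 50.0
```

```bash
python3 -m crank '[[0,0,0,0,0,0],[0,0,0,0,0,0]]'; python3 -m crank '[[0,-0.002,-0.006,0,0,0],[0,-0.002,-0.01,0,0,0],[0,-0.002,-0.01,0,0,0]]'
```

```text
clock: 14.92
position: [0.555, 0.0332, 0.1313]
eef_rot: [[0.88, 0.476, 0.001], [0.476, -0.88, -0.0], [0.0, 0.0, -1.0]]
wrist_force: [1.7, -0.2, 2.2]
width: 0.0237
grip_force: 50.0
clock: 15.3
position: [0.5554, 0.0327, 0.1282]
eef_rot: [[0.88, 0.476, 0.001], [0.476, -0.88, 0.0], [0.001, 0.001, -1.0]]
wrist_force: [4.2, 1.9, 2.6]
width: 0.0238
grip_force: 50.0
```

```bash
python3 -m crank '[[0.002,0.001,-0.007,0,0,0],[0.002,0.001,-0.014,0,0,0],[0.002,0.001,-0.021,0,0,0],[0.002,0.001,-0.028,0,0,0],[0.002,0.001,-0.028,0,0,0]]'
```

```text
clock: 15.92
position: [0.5555, 0.0329, 0.1197]
eef_rot: [[0.88, 0.476, 0.0], [0.476, -0.88, -0.0], [0.0, 0.0, -1.0]]
wrist_force: [3.7, -0.2, 1.8]
width: 0.0239
grip_force: 50.0
```

```bash
python3 -m crank '[[0.002,0,-0.006,0,0,0],[0.002,0,-0.01,0,0,0],[0.002,0,-0.01,0,0,0]]' -1 60; python3 -m crank '[[0,0,-0.005,0,0,0],[0,0,-0.009,0,0,0],[0,0,-0.009,0,0,0]]'
```

```text
clock: 16.3
position: [0.5556, 0.0329, 0.1167]
eef_rot: [[0.88, 0.476, -0.001], [0.476, -0.88, -0.0], [-0.001, -0.0, -1.0]]
wrist_force: [-0.2, -1.3, 3.3]
width: 0.0238
grip_force: 60.0
clock: 16.68
position: [0.5557, 0.0329, 0.1142]
eef_rot: [[0.88, 0.476, -0.001], [0.476, -0.88, -0.0], [-0.001, -0.0, -1.0]]
wrist_force: [-0.7, -0.8, 6.9]
width: 0.0239
grip_force: 60.0
```

```bash
python3 -m crank '[[0,0,-0.003,0,0,0],[0,0,-0.005,0,0,0],[0,0,-0.005,0,0,0],[0,0,-0.005,0,0,0]]'; python3 -m crank '[[0,0,-0.004,0,0,0],[0,0,-0.004,0,0,0],[0,0,-0.004,0,0,0]]'
```

```text
clock: 17.18
position: [0.5558, 0.0329, 0.1136]
eef_rot: [[0.88, 0.476, 0.0], [0.476, -0.88, -0.0], [0.0, 0.0, -1.0]]
wrist_force: [-2.4, -1.4, 18.1]
width: 0.0238
grip_force: 60.0
clock: 17.55
position: [0.5559, 0.0329, 0.1133]
eef_rot: [[0.879, 0.476, 0.001], [0.476, -0.879, -0.0], [0.001, 0.001, -1.0]]
wrist_force: [-5.6, -0.5, 27.1]
width: 0.0237
grip_force: 60.0
```

```bash
python3 -m crank '[[0,0,0,0,0,0],[0,0,0,0,0,0],[0,0,0,0,0,0],[0,0,0,0,0,0]]' && python3 -c "
from plant import manip;print(manip.sense()['position']);print(manip.close_job())"
```

```text
clock: 18.05
position: [0.5559, 0.0329, 0.1133]
eef_rot: [[0.879, 0.476, 0.001], [0.476, -0.879, -0.0], [0.001, 0.001, -1.0]]
wrist_force: [-5.6, -0.8, 26.9]
width: 0.0234
grip_force: 60.0
[0.55593908 0.03289087 0.11328255]
the job is handed in; nothing more can be done
None
```

I turned both screws to their end stops, pushed the medium knob home on the D-shaft and handed the job in at about 18 s, still gripping it at the stop with about 27 N; the right screw's stop is inferred from gripper angle and width, not seen in a picture.

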